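Open the combination lock of the coffee box and hold its shackle up

ROBOT

A 6-joint arm with a two-finger parallel gripper is mounted at the origin on the work surface. World frame = base frame: x ahead of the robot, y to its left, z up, the work surface at z = 0. Lengths are in m, angles in rad, forces in N, time in s.
With the tool pointing down it reaches from about 0.3 to 0.775 m from the base axis. Payload 14.6 kg.
Tool frame: the origin (TCP) lies between the finger pads, 19 mm behind the fingertips; this is the grasp point; z points along the fingers, y is the line along which they close (so a half turn about z gives the same grasp; the last joint's range is limited). The gripper opens to 94 mm and grips with 3 to 60 N. Pads are 16 mm wide; open, the fingers measure 119 mm over their backs; the gripper's body (75 mm by 177 mm) begins 78 mm behind the grasp point.
Start: joints at [-1.273, 0.3, 1.521, -0, 1.321, -0.067], TCP at [0.196, -0.514, 0.224] pointing down, gripper open.
Joint ranges: [-3.03, 3.03], [-0.79, 2.21], [0.23, 2.52], [-1.04, 4.18], [0, 3.07], [-2.55, 2.55]. Speed limits (rad/s): [2.22, 2.22, 2.57, 3.14, 3.14, 3.14].

INTERFACE

Orientations are given as [roll, pitch, yaw] about the fixed x, y, z axes, in that order (R = Rz(yaw) Ry(pitch) Rx(roll)).
In Python, from station import status, vision, order, silhouettes gives the robot as it stands. The module is installed in compiled form; this text tells all that it offers.
- The arm moves only by the shell command python3 -m pendant 'ROWS' [FORCE]. ROWS is JSON, one flat list of numbers, 7 for each row, row after row: the shift along the tool's x, y, z in units of 500 mm (1.0 is 500 mm), then the turn, a rotation vector about the tool's x, y, z in units of 90 degrees (1.0 is 90 degrees), then the opening, from -1 (shut) to 1 (fully open). A call has 1 to 12 rows; each row is the pose to reach, as a shift and turn from the pose commanded when the call began, along the tool's axes at that moment; what a row does not reach only later rows make up. A row lasts 1/10 s, in which the tool goes at most 50 mm and 8.59 degrees, less where a joint would pass 70% of its speed; a pose out of reach is approached as far as the arm can. A call with a number of a shift or a turn outside -1 to 1 is refused whole. A call with a gripper value outside its range is refused whole. The fingers move at their own pace and stop on an object; FORCE is the grip in N (left out, the last holds). Time passes only in rows, so rows that repeat a pose let the fingers close. It gives the time, the measured TCP pose, the force, the opening and the grip force at its end, in the units of the state.
- status.get_obs(): the state, without advancing time (a new reading comes with each control period).
- vision.camera(name): name is "side" or "top"; returns a dict with "pixels" (384x512x3 uint8, red, green, blue), "K" (3x3 intrinsics, pixels), "R" (3x3) and "t" (3): a world point X has camera coordinates R X + t. Camera axes: x right, y down, z forward; pixel columns grow to the right and rows downward; lengths in m; the calibration is good to about 2 mm. A picture is of the moment at which its call begins. There is no depth.
- order.hand_in(): hands the job in; it is judged then, once.
Trained networks look in a picture, given as the dict that the camera call returned (one of the last four; its "shot" number tells which), for a name from the list of things; names that differ only in an ending like _2 or _b are one class to them, and where a whole thing is asked for, a point or a joint stands for the part that bears it (a point fixed in the world has none). Each returns a list of dicts, best first, with "score" (0 to 1); they miss things now and then, are a little off and sometimes report something else, mostly with a low value. They report only what shows in the picture. A call takes as long as a camera call.
- silhouettes(target, picture): "region" (384x512 bool, what is visible of it) and "extent" ([left, top, right, bottom] in pixels, round what is visible of it).
The state is a dict: "time_s": time; "qpos": joint angles; "joint_vel": joint speeds; "tau": joint torques, N m; "ee_pos": TCP position; "eef_rot": TCP orientation; "force": force on the tool from outside, world axes, zero at the start; "moment": the same for the moment, N m; "grip_width": finger opening in m; "grip_force": force on a finger pad.
Only numpy, scipy, OpenCV 4.12 (cv2) and the standard library are available. Lean on these libraries where they do the work, as an engineer would, in place of code of your own. Each camera call takes 0.05 s, during which the arm holds its last target. There are 200 camera calls.

TASK

Open the combination lock on top of the coffee box: first slide the lock along its rail, towards the robot's left, until it is home against the red end stop, then turn the dial anticlockwise, click by click, until its red pointer rests at the red mark. Then pull the brass shackle straight up as far as it goes and finish still gripping it and holding it up, so that the open lock is shown. Leave the moka pot, the milk jug and the cup on its saucer alone.

Things in the scene. Friction and masses are not known exactly. Their poses are not given: they have to be found in the camera images.
- coffee_box: Fixed low steel box, 160 (x) by 360 (y) by 46 mm high, green, white lid; origin at the centre of its underside on the worktop, x away from the robot, y along the rail on its lid to the robot's left, z up; yaw within 0.35 rad. On the rail slides the lock: a steel housing 90 mm in x by 190 mm in y, flat top 105 mm above the worktop, carrying dial and shackle.
- end_stop (a point): Middle of the top of the red end stop at the +y end of the coffee box's lid, a block 100 mm in x by 18 mm in y, top 83 mm above the worktop.
- hasp_end (a point): The +y end of the dark steel hasp strip along the far (+x) edge of the lid, its top 82 mm above the worktop. The strip lies over the shackle's red toe (a pin out of the housing's far side) and keeps the shackle down everywhere but in the lock's last 4 mm before the end stop.
- carriage (a joint): Position of the lock on the rail (m): 0 at the -y end, grows towards +y of the coffee box, 0.100 hard against the red end stop. Starts between 0 and 0.06, stays where it is left; 3 N of friction, 4 N at 0.15 m/s. It can be dragged by the shackle or pushed on its -y end face (190 mm long housing, shackle 55 mm to +y of its middle, dial 55 mm to -y).
- dial (a joint): Angle of the dial (rad), vertical axis, grows anticlockwise seen from above; 0 with the red pointer at the red mark (pointing along +x of the coffee box): only within about 0.11 of 0 can the shackle rise. A spring gives a click every 0.349 (20 deg), one at 0, and draws the freed dial into the nearest (0.06 N m). Starts two to four clicks short, at -0.70, -1.05 or -1.40; can overrun to 0.5.
- dial_grip (a point): Point on the dial's axis in its black grip bar, 8 mm below the bar's top, 139 mm above the worktop: a good place for the TCP, tool down. Disc 64 mm across, its top 115 mm above the worktop; bar on it 52 mm long, 14 mm wide, 32 mm high (top 147 mm). Its x axis points along the bar to the red-pointer end. Moves with the lock; 110 mm to -y of the shackle.
- gate_mark (a point): Red mark, 11 by 5 mm, on the lock housing's top beside the dial, 38.5 mm from the dial's axis towards +x of the coffee box; small black marks show the other clicks.
- shackle (a joint): Height of the shackle above its closed position (m): 0 closed, 0.045 fully up at a hard limit. 120 g with a light return spring (about 3.5 N in all when fully up); it drops shut when let go. Locked, it gives less than 2 mm.
- shackle_bar (a point): Middle of the top bar of the brass shackle, an upright U of 12 mm round bar, legs 56 mm apart (centres) along x of the coffee box; the top bar lies along that x, its centre line 160 mm above the worktop when closed, 55 mm above the housing's top, 44 mm free between the legs. Pinch it from above, fingers closing along y of the coffee box.
- moka_pot: Bystander: aluminium eight-sided moka pot, 92 mm across, 160 mm high, black handle; origin at the centre of its underside.
- milk_jug: Bystander: stainless milk jug, 76 mm across, 95 mm high, with handle; origin at the centre of its underside.
- saucer: Bystander: white ceramic saucer 124 mm across, 16 mm high; origin at the centre of its underside.
- cup: Bystander: blue ceramic cup standing on the saucer, 66 mm across, 55 mm high; origin at the centre of its underside.

How it is judged:
On the way, in this order (a step that is already met when the one before it is completed fails the run):
1. the lock is home against the end stop, its shackle still closed (value of joint carriage above 0.094 m and value of joint shackle below 0.008 m), for 0.2 s.
2. the dial's pointer is at the red mark, the lock still home and the shackle still closed (all of step 1 and value of joint dial between -0.15 and 0.15 rad), for 0.2 s.
3. the shackle is pulled up, gripped by the fingers (value of joint shackle above 0.035 m and value of joint dial between -0.15 and 0.15 rad and value of joint carriage above 0.094 m and contact force between the fingers and shackle above 0.5 N), for 0.2 s.
At the end, for the whole second after the job is handed in: The fingers grip the shackle (contact over 0.5 N, TCP within 35 mm of the middle of its bar) and hold it at least 35 mm up of its 45 mm; the lock is within 6 mm of its end stop, the dial within 0.15 rad of the mark, and moka pot, jug, cup and saucer are within 20 mm of where they stood (all of step 3 and distance between the grasp point and shackle_bar below 0.035 m and distance of each of moka_pot, milk_jug, cup, saucer from where it was at the start of the episode below 0.02 m); the arm keeps its last pose, push and grip.
It fails at once if a bystander is moved or tipped (distance of any of moka_pot, milk_jug, cup, saucer from where it was at the start of the episode above 0.02 m or angle between any of moka_pot, milk_jug, cup, saucer's own z axis and vertical above 0.4 rad).
It also fails if it takes over 58 s, if anything falls off the work surface, if the arm or the gripper's body presses on something with over 40 N, if the wrist force passes 120 N, or if a joint passes its speed limit or range.

## Working session

There is one attempt and no reset: what is moved stays moved. The work goes in short steps, Python scripts to look and compute and a shell command to move; the robot and the scene stay as the last step left them, time stands still between calls to the robot, and variables do not carry over. Pictures are saved under pics/ and viewed, at most 10 in all, crops included, and the job is handed in when it is done.

```bash
mkdir -p pics
cat > h.py <<'E'
import numpy as np, cv2
from station import status, vision, order, silhouettes
def proj(c,X):
    p=c["K"]@(c["R"]@np.asarray(X,float)+c["t"]); return p[:2]/p[2]
def ray(c,uv):
    d=c["R"].T@np.linalg.inv(c["K"])@np.array([uv[0],uv[1],1.]); o=-c["R"].T@c["t"]; return o,d/np.linalg.norm(d)
def onz(c,uv,z):
    o,d=ray(c,uv); return o+d*(z-o[2])/d[2]
def tri(cs,uvs):
    A=np.zeros((3,3));b=np.zeros(3);R=[ray(c,u) for c,u in zip(cs,uvs)]
    for o,d in R:
        P=np.eye(3)-np.outer(d,d);A+=P;b+=P@o
    X=np.linalg.solve(A,b); return X,[np.linalg.norm(np.cross(X-o,d)) for o,d in R]
E
python3 - <<'E'
from h import *
np.set_printoptions(precision=3,suppress=True)
cs={n:vision.camera(n) for n in("side","top")}
for n,c in cs.items():
    cv2.imwrite(f"pics/{n}0.png",c["pixels"][...,::-1]); print(n,-c["R"].T@c["t"])
    for t in "coffee_box end_stop hasp_end carriage dial dial_grip gate_mark shackle shackle_bar moka_pot milk_jug saucer cup".split():
        try:
            for r in silhouettes(t,c)[:2]:
                m=r["region"];y,x=np.nonzero(m);print(n,t,round(r["score"],2),r["extent"],x.mean().round(1),y.mean().round(1),m.sum())
        except Exception as e: print(n,t,e)
o=status.get_obs();print(o)
E
```

```text
side [ 0.471 -1.002  0.941]
side coffee_box 0.84 [189.8, 137.3, 263.7, 251.8] 224.1 197.9 6763
side end_stop 0.6 [189.9, 138.2, 261.7, 250.2] 224.1 197.8 6788
side hasp_end 0.84 [191.6, 134.4, 261.3, 251.3] 223.8 198.1 6730
side carriage 0.82 [206.1, 142.0, 241.0, 211.9] 223.2 177.6 2160
side dial 0.8 [212.8, 166.9, 236.7, 197.0] 223.7 181.1 436
side dial 0.54 [188.1, 137.0, 265.4, 252.2] 223.9 197.6 6901
side dial_grip 0.56 [211.5, 164.3, 241.0, 192.1] 223.5 181.1 441
side gate_mark 0.89 [203.0, 138.8, 243.6, 208.4] 223.2 176.4 2265
side shackle 0.81 [206.0, 137.4, 232.0, 155.7] 220.4 145.7 217
side shackle_bar 0.57 [204.3, 138.0, 235.7, 162.0] 219.4 146.4 191
side moka_pot 0.74 [213.9, 165.4, 236.2, 193.8] 223.9 181.0 446
side moka_pot 0.58 [307.4, 166.1, 350.2, 226.1] 328.6 193.4 1909
side milk_jug 0.75 [287.7, 121.5, 321.6, 163.5] 305.3 141.6 967
side saucer 0.77 [213.6, 305.0, 273.4, 345.7] 243.6 325.8 1145
side saucer 0.23 [203.2, 138.6, 240.9, 211.3] 223.1 176.4 2263
side cup 0.98 [225.6, 287.8, 259.1, 337.7] 243.3 313.8 1136
side cup 0.55 [307.4, 163.0, 351.8, 227.2] 329.1 19
[... 667 characters left out ...]
.7 194
top shackle_bar 0.48 [184.3, 210.4, 196.0, 242.1] 188.6 225.8 159
top moka_pot 0.72 [226.7, 106.0, 273.6, 146.6] 252.5 126.8 1405
top milk_jug 0.84 [136.2, 112.9, 176.8, 145.6] 158.5 129.4 972
top cup 0.6 [341.9, 220.6, 381.6, 244.5] 362.1 229.5 615
{'time_s': 1.4, 'qpos': array([-1.273,  0.3  ,  1.521, -0.   ,  1.321, -0.067]), 'joint_vel': array([-0.   , -0.001,  0.002, -0.001, -0.   ,  0.001]), 'tau': array([  0.001, -53.166, -35.292,   0.071,   0.021,  -0.   ]), 'ee_pos': array([ 0.196, -0.514,  0.224]), 'eef_rot': array([-3.142,  0.   ,  0.365]), 'force': array([0.098, 0.518, 0.061]), 'moment': array([-0.009,  0.001, -0.013]), 'grip_force': 0.0, 'grip_width': 0.09407026316931158}
```

Run:
```python
import cv2,numpy as np
a=cv2.imread("pics/top0.png");cv2.imwrite("pics/top0b.png",cv2.resize(a,(800,600),interpolation=cv2.INTER_CUBIC))
a=cv2.imread("pics/side0.png");cv2.imwrite("pics/side0b.png",cv2.resize(a,(800,600),interpolation=cv2.INTER_CUBIC))
```

```text
(no output)
```

View pics/top0b.png

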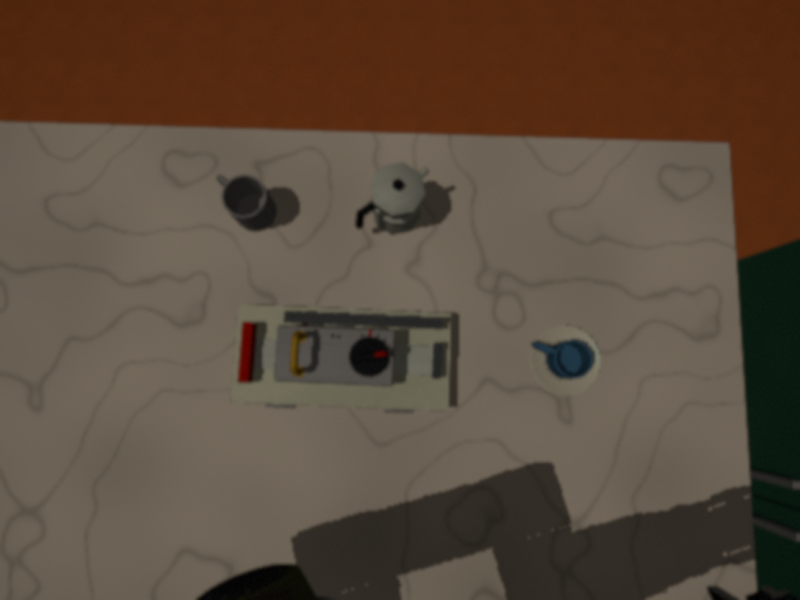

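View pics/side0b.png

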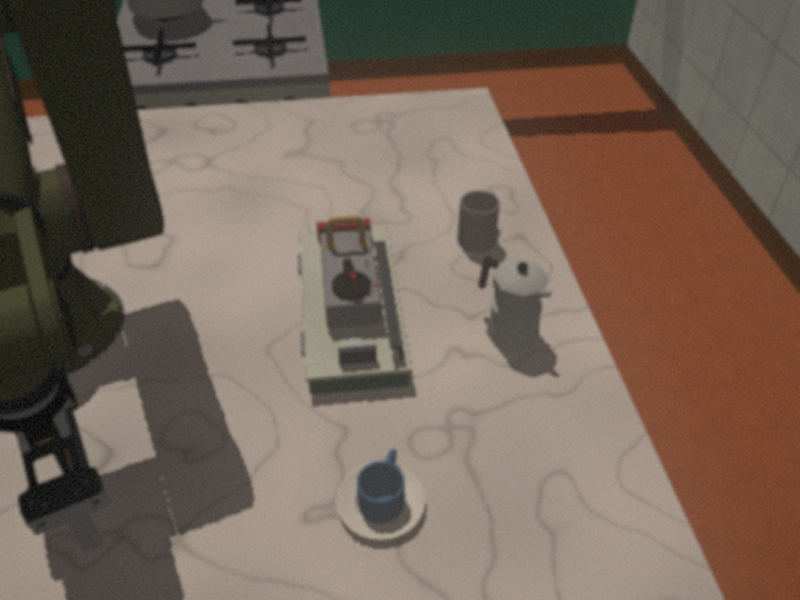

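The top view (800x600) shows the red end stop at (247,352), the brass shackle at (297,353) and the dial at (370,356) with its pointer to the right, so about −1.4. The side view agrees: the cup is clear of the −y end, and the pot and jug are on the far side. Next I measure precisely.

```bash
cat > meas.py <<'E'
from h import *
from scipy.optimize import least_squares
np.set_printoptions(precision=4,suppress=True)
cs={n:vision.camera(n) for n in("side","top")}
M={}
for n,c in cs.items():
    for t in("shackle","dial_grip","coffee_box","carriage"):
        r=[q for q in silhouettes(t,c) if q["score"]>.3]
        if r: M[n,t]=r[0]["region"]
    hsv=cv2.cvtColor(c["pixels"],cv2.COLOR_RGB2HSV).astype(int);h,s,v=[hsv[...,i] for i in range(3)]
    box=cv2.dilate(M[n,"coffee_box"].astype(np.uint8),np.ones((5,5)))>0
    red=box&((h<6)|(h>174))&(s>130)&(v>60)
    k,l,st,ce=cv2.connectedComponentsWithStats(red.astype(np.uint8))
    print(n,"red",[(st[i,4],ce[i].round(1).tolist()) for i in range(1,k) if st[i,4]>2])
    M[n,"brass"]=box&(h>12)&(h<28)&(s>110)
    y,x=np.nonzero(M[n,"brass"]);print(n,"brass",len(x),x.mean(),y.mean(),x.min(),x.max(),y.min(),y.max())
# box yaw / position : fit edge extents of projected solid (both views)
def hull(c,p,solid):
    ca,sa=np.cos(p[2]),np.sin(p[2]);P=[]
    for X in solid: P.append(proj(c,[p[0]+ca*X[0]-sa*X[1],p[1]+sa*X[0]+ca*X[1],X[2]]))
    return cv2.convexHull(np.array(P,np.float32))
def blk(x,y,x0,y0,z0,z1):return [(x0+i*x/2,y0+j*y/2,z) for i in(-1,1) for j in(-1,1) for z in(z0,z1)]
def supp(h,n=16):
    h=h.reshape(-1,2);a=np.arange(n)*2*np.pi/n;return (h@np.array([np.cos(a),np.sin(a)])).max(0)
def mh(m):
    y,x=np.nonzero(cv2.morphologyEx(m.astype(np.uint8),cv2.MORPH_OPEN,np.ones((3,3))));return np.c_[x,y].astype(float)
def fit(key,solid,p0,ns=("top","side")):
    ms={n:mh(M[n,key]) for n in ns}
    f=lambda p:np.concatenate([supp(hull(cs[n],p,solid))-supp(ms[n]) for n in ns])
    r=least_squares(f,p0,loss="soft_l1");return r.x,np.sqrt(np.mean(f(r.x)**2))
if __name__=="__main__":
    print("box top",fit("coffee_box",blk(.16,.36,0,0,0,.046),[.5,0,0],("top",)),"both",fit("coffee_box",blk(.16,.36,0,0,0,.046)+blk(.1,.018,0,.171,.046,.083),[.5,0,0]))
    for k in("brass","shackle"):
        try:
            uv=[]
            print(k,fit(k,blk(.068,.012,0,0,.105,.166),[.5,0,0]))
        except Exception as e: print(e)
    for k in("dial_grip",):
        print(k,tri([cs["top"],cs["side"]],[mh(M[n,k]).mean(0) for n in("top","side")]))
    for n in ("top","side"):
        y,x=np.nonzero(M[n,"brass"])
    c=cs["top"]; 
    print("onz brass .16",onz(c,mh(M["top","brass"]).mean(0),.16) )
E
python3 meas.py
python3 - <<'E'
import cv2,numpy as np
a=cv2.imread("pics/top0.png")[190:272,140:295];b=cv2.imread("pics/side0.png")[130:255,180:270]
cv2.imwrite("pics/crop0.png",np.hstack([cv2.resize(a,(465,246),interpolation=cv2.INTER_CUBIC),np.zeros((246,5,3),np.uint8),cv2.resize(b,(177,246),interpolation=cv2.INTER_CUBIC)]))
E
```

```text
side red [(np.int32(5), [234.6, 141.8]), (np.int32(10), [205.7, 143.8]), (np.int32(3), [219.0, 144.0]), (np.int32(6), [225.2, 175.2])]
side brass 23 221.34782608695653 140.17391304347825 209 232 139 143
top red [(np.int32(225), [156.8, 225.0]), (np.int32(5), [236.6, 212.6]), (np.int32(17), [242.9, 226.1])]
top brass 182 189.28571428571428 225.32417582417582 164 195 209 240
box top (array([0.5297, 0.    , 0.0099]), np.float64(9.80818566014384)) both (array([ 0.5221, -0.034 ,  0.0166]), np.float64(2.23195757054923))
zero-size array to reduction operation maximum which has no identity
shackle (array([0.523 , 0.0237, 0.    ]), np.float64(2.51703359175185))
dial_grip (array([ 0.5222, -0.0833,  0.1273]), [np.float64(3.106903947596393e-05), np.float64(3.106903947613198e-05)])
onz brass .16 [0.5251 0.0241 0.16  ]
```

View pics/crop0.png

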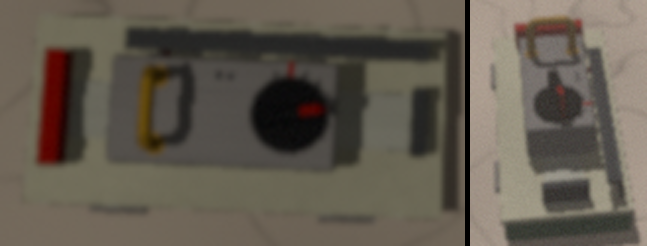

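Run:
```python
from h import *
np.set_printoptions(precision=4,suppress=True)
c=vision.camera("top");s=vision.camera("side")
f=lambda x,y,z:onz(c,(140+x/3-.33,190+y/3-.33),z)
P=[f(x,y,.046) for x,y in[(43,17),(458,32),(450,212),(27,204)]];print(np.array(P))
for i,j in((0,1),(3,2)):
    d=P[i]-P[j];print("yaw",np.arctan2(-d[0],d[1]),np.linalg.norm(d))
d=P[0]-P[3];print("yaw",np.arctan2(d[1],d[0]),np.linalg.norm(d))
px=c["pixels"];hsv=cv2.cvtColor(px,cv2.COLOR_RGB2HSV).astype(int)
red=((hsv[...,0]<6)|(hsv[...,0]>174))&(hsv[...,1]>130)
y,x=np.nonzero(red[195:260,145:170]);
X=np.array([onz(c,(a+145,b+195),.083) for a,b in zip(x,y)])[:,:2]
m=X.mean(0);w,v=np.linalg.eigh(np.cov((X-m).T));d=v[:,1]*np.sign(v[0,1]);print("stop",m,"yaw",np.arctan2(d[1],d[0]),np.sqrt(12*w))
pt=onz(c,(242.9,226.1),.147)
print("pointer",pt,"mark",onz(c,(236.6,212.6),.105))
print("bar .16 pix ends",[onz(c,(140+x/3-.33,190+y/3-.33),.16) for x,y in((152,66),(150,152))])
# shackle bar height: top and side bar midpoints (side crop scale ~1.967)
us=(180+552/1.967-470/1.967,130+20/1.967)
print("bar tri",tri([c,s],[(140+151/3,190+109/3),us]))
print("stop/side", proj(s,[m[0],m[1],.083]))
```

```text
[[ 0.6073  0.1403  0.046 ]
 [ 0.6034 -0.2305  0.046 ]
 [ 0.4449 -0.2249  0.046 ]
 [ 0.4431  0.144   0.046 ]]
yaw -0.010548194350937883 0.37084922477163135
yaw 0.004811743086044201 0.36892806315120724
yaw -0.02224171481030209 0.1642445984185021
stop [0.5268 0.1164] yaw -0.017048846778787596 [0.0206 0.0923]
pointer [ 0.5271 -0.1012  0.147 ] mark [ 0.5622 -0.0838  0.105 ]
bar .16 pix ends [array([0.5574, 0.0235, 0.16  ]), array([0.4905, 0.0218, 0.16  ])]
bar tri (array([0.526 , 0.0214, 0.1625]), [np.float64(0.0030850124240764604), np.float64(0.0030850124240764517)])
stop/side [219.1289 142.3894]
```

Box yaw is about −0.012. The shackle bar is at (0.5245, 0.023, 0.16), the dial at (0.524, −0.086) and the stop at (0.527, 0.117). That leaves about 45 mm of travel, and all of it fits the sizes given. First I move over the shackle.

```bash
python3 -m pendant '[0.997,-0.769,-0.052,0,0,0.24,0.2, 0.997,-0.769,-0.052,0,0,0.24,0.2, 0.997,-0.769,-0.052,0,0,0.24,0.2, 0.997,-0.769,-0.052,0,0,0.24,0.2, 0.997,-0.769,-0.052,0,0,0.24,0.2, 0.997,-0.769,-0.052,0,0,0.24,0.2, 0.997,-0.769,-0.052,0,0,0.24,0.2, 0.997,-0.769,-0.052,0,0,0.24,0.2, 0.997,-0.769,-0.052,0,0,0.24,0.2, 0.997,-0.769,-0.052,0,0,0.24,0.2, 0.997,-0.769,-0.052,0,0,0.24,0.2, 0.997,-0.769,-0.052,0,0,0.24,0.2]' 20
```

```text
time_s: 3.2
ee_pos: [0.5083, -0.0027, 0.2492]
eef_rot: [3.141, -0.001, -0.012]
force: [0.9, -0.3, -0.7]
grip_width: 0.0564
grip_force: 0.0
```

```bash
python3 -m pendant '[0,0,0,0,0,0,0.2, 0,0,0,0,0,0,0.2]'
python3 - <<'E'
from h import *
c=vision.camera("side");t=vision.camera("top")
a=c["pixels"][90:250,130:300];b=t["pixels"][160:290,120:320]
cv2.imwrite("pics/s1.png",np.hstack([cv2.resize(a,(400,376)),cv2.resize(b,(400,376))])[...,::-1])
E
```

```text
time_s: 3.4
ee_pos: [0.5076, -0.0042, 0.2486]
eef_rot: [3.142, 0.001, -0.01]
force: [0.0, -1.0, -1.1]
grip_width: 0.0561
grip_force: 0.0
```

View pics/s1.png

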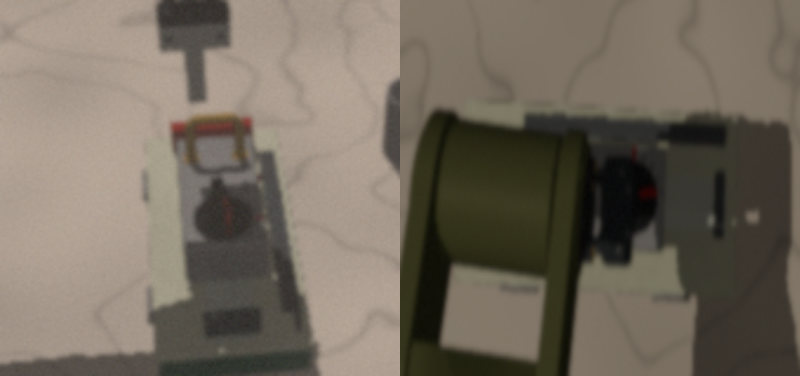

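The side view shows the gripper above and slightly short of the shackle, with nothing near it. I line up, descend and close.

```bash
python3 -m pendant '[0.034,-0.054,0,0,0,0,0.2, 0.034,-0.054,0.06,0,0,0,0.2, 0.034,-0.054,0.12,0,0,0,0.2, 0.034,-0.054,0.16,0,0,0,0.2, 0.034,-0.054,0.178,0,0,0,0.2, 0.034,-0.054,0.178,0,0,0,0.2, 0.034,-0.054,0.178,0,0,0,-1, 0.034,-0.054,0.178,0,0,0,-1, 0.034,-0.054,0.178,0,0,0,-1, 0.034,-0.054,0.178,0,0,0,-1, 0.034,-0.054,0.178,0,0,0,-1]' 20
```

```text
time_s: 4.6
ee_pos: [0.525, 0.0221, 0.1601]
eef_rot: [-3.141, -0.0, -0.012]
force: [1.3, 4.9, 1.5]
grip_width: 0.0199
grip_force: 2.4
```

```bash
python3 -m pendant '[0,0,0,0,0,0,-1, 0,0,0,0,0,0,-1, 0,0,0,0,0,0,-1]' 20
```

```text
time_s: 4.9
ee_pos: [0.525, 0.0222, 0.1601]
eef_rot: [-3.141, -0.0, -0.012]
force: [0.2, 3.3, 2.9]
grip_width: 0.0113
grip_force: 20.0
```

Gripped on the 12 mm bar. Now I drag to the left.

```bash
python3 -m pendant '[0,-0.014,0,0,0,0,-1, 0,-0.03,0,0,0,0,-1, 0,-0.046,0,0,0,0,-1, 0,-0.06,0,0,0,0,-1, 0,-0.07,0,0,0,0,-1, 0,-0.076,0,0,0,0,-1, 0,-0.08,0,0,0,0,-1, 0,-0.08,0,0,0,0,-1]' 20
```

```text
time_s: 5.7
ee_pos: [0.5256, 0.0623, 0.16]
eef_rot: [-3.141, -0.001, -0.012]
force: [3.9, 0.6, 1.7]
grip_width: 0.0113
grip_force: 20.0
```

```bash
python3 -m pendant '[0,-0.004,0,0,0,0,-1, 0,-0.008,0,0,0,0,-1, 0,-0.012,0,0,0,0,-1, 0,-0.016,0,0,0,0,-1, 0,-0.02,0,0,0,0,-1, 0,-0.02,0,0,0,0,-1]' 20
```

```text
time_s: 6.3
ee_pos: [0.5257, 0.0696, 0.1599]
eef_rot: [3.137, -0.0, -0.013]
force: [3.4, -21.8, 3.1]
grip_width: 0.0109
grip_force: 20.0
```

Home: it stopped at y = 0.0696 with a 22 N push. I ease off, release, rise and turn towards the dial.

```bash
python3 -m pendant '[0,0.004,0,0,0,0,-1, 0,0.004,0,0,0,0,0.2, 0,0.004,0,0,0,0,0.2, 0,0.004,0,0,0,0,0.2, 0,0.004,0,0,0,0,0.2, 0,0.004,-0.07,0,0,0,0.2, 0,0.004,-0.14,0,0,0,0.2, 0,0.08,-0.16,0,0,-0.095,0.2, 0,0.16,-0.16,0,0,-0.19,0.2, 0,0.22,-0.16,0,0,-0.285,0.2, 0,0.22,-0.16,0,0,-0.38,0.2, 0,0.22,-0.16,0,0,-0.475,0.2]' 20; python3 -m pendant '[0,0,0,0,0,-0.095,0.2, 0,0,0,0,0,-0.19,0.2, 0,0,0,0,0,-0.285,0.2, 0,0,0,0,0,-0.38,0.2, 0,0,0,0,0,-0.475,0.2, 0,0,0,0,0,-0.57,0.2, 0,0,0,0,0,-0.634,0.2, 0,0,0,0,0,-0.634,0.2]'; python3 meas.py | grep -v box
```

```text
time_s: 7.5
ee_pos: [0.524, -0.0388, 0.2398]
eef_rot: [-3.141, 0.0, 0.736]
force: [0.4, 0.6, -0.3]
grip_width: 0.0564
grip_force: 0.0
time_s: 8.3
ee_pos: [0.5241, -0.0378, 0.2398]
eef_rot: [-3.141, -0.0, 1.729]
force: [0.6, 0.9, -0.7]
grip_width: 0.0564
grip_force: 0.0
side red [(np.int32(5), [224.2, 164.6])]
side brass 22 218.9090909090909 130.5 211 227 130 131
top red []
top brass 15 191.13333333333333 239.33333333333334 162 237 205 256
zero-size array to reduction operation maximum which has no identity
('top', 'shackle')Traceback (most recent call last):
  File "meas.py", line 39, in <module>
    print(k,tri([cs["top"],cs["side"]],[mh(M[n,k]).mean(0) for n in("top","side")]))
                                           ~^^^^^
KeyError: ('top', 'dial_grip')
```

```bash
python3 -m pendant '[-0.005,0,0.06,0,0,0,0.2, -0.005,0,0.12,0,0,0,0.2, -0.005,0,0.17,0,0,0,0.2, -0.005,0,0.2,0,0,0,0.2, -0.005,0,0.2,0,0,0,0.2, -0.005,0,0.2,0,0,0,-1, -0.005,0,0.2,0,0,0,-1, -0.005,0,0.2,0,0,0,-1, -0.005,0,0.2,0,0,0,-1, -0.005,0,0.2,0,0,0,-1, -0.005,0,0.2,0,0,0,-1, -0.005,0,0.2,0,0,0,-1]' 20
python3 - <<'E'
from h import *
c=vision.camera("side");t=vision.camera("top")
a=c["pixels"][90:250,130:300];b=t["pixels"][160:290,120:320]
cv2.imwrite("pics/s2.png",np.hstack([cv2.resize(a,(400,376)),cv2.resize(b,(400,376))])[...,::-1])
E
```

```text
time_s: 10.0
ee_pos: [0.5252, -0.0404, 0.1402]
eef_rot: [3.14, 0.0, 1.727]
force: [4.3, 1.5, -1.0]
grip_width: 0.0136
grip_force: 20.0
```

View pics/s2.png

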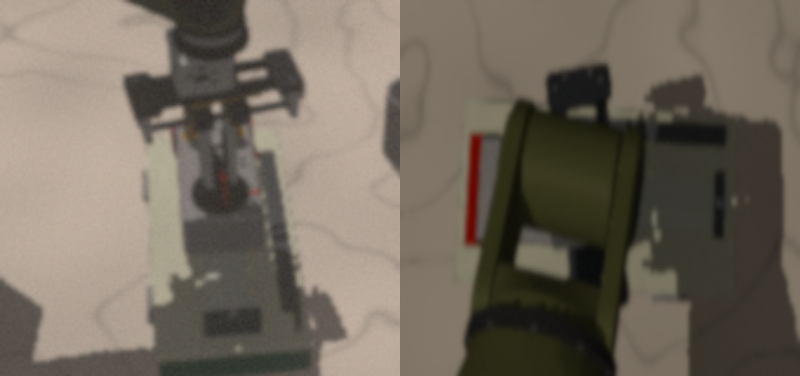

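The dial bar is gripped (13.6 mm) and the lock sits against the red stop in the top view. Now I turn 80° anticlockwise.

```bash
python3 -m pendant '[0,0,0,0,0,-0.08,-1, 0,0,0,0,0,-0.16,-1, 0,0,0,0,0,-0.24,-1, 0,0,0,0,0,-0.32,-1, 0,0,0,0,0,-0.4,-1, 0,0,0,0,0,-0.48,-1, 0,0,0,0,0,-0.56,-1, 0,0,0,0,0,-0.64,-1, 0,0,0,0,0,-0.72,-1, 0,0,0,0,0,-0.8,-1, 0,0,0,0,0,-0.87,-1, 0,0,0,0,0,-0.893,-1]' 20; python3 -m pendant '[0,0,0,0,0,0,-1, 0,0,0,0,0,0,-1, 0,0,0,0,0,0,-1]'
```

```text
time_s: 11.3
ee_pos: [0.5247, -0.0411, 0.1402]
eef_rot: [-3.141, 0.0, 3.134]
force: [-0.1, -4.9, 1.1]
grip_width: 0.014
grip_force: 20.0
time_s: 11.6
ee_pos: [0.5247, -0.041, 0.1402]
eef_rot: [-3.141, 0.0, 3.128]
force: [-0.0, -5.9, 1.7]
grip_width: 0.0138
grip_force: 20.0
```

```bash
python3 -m pendant '[0,0,0,0,0,0,-0.1, 0,0,0,0,0,0,-0.1, 0,0,0,0,0,0,-0.1, 0,0,0,0,0,0,-0.1, 0,0,-0.07,0,0,0,0.1, 0,0,-0.14,0,0,0,0.2, 0,0,-0.19,0,0,0,0.2, 0,0.07,-0.19,0,0,0,0.2, 0,0.14,-0.19,0,0,0,0.2, 0,0.22,-0.19,0,0,0,0.2, 0,0.22,-0.19,0,0,0,0.2]' 20
python3 - <<'E'
from h import *
c=vision.camera("side");t=vision.camera("top")
a=c["pixels"][110:230,170:290];b=t["pixels"][160:290,120:320]
cv2.imwrite("pics/s3.png",np.hstack([cv2.resize(a,(400,400),interpolation=cv2.INTER_CUBIC),cv2.resize(b,(400,400))])[...,::-1])
E
```

```text
time_s: 12.7
ee_pos: [0.5255, 0.073, 0.2349]
eef_rot: [3.141, -0.0, 3.134]
force: [-0.2, -0.4, -0.4]
grip_width: 0.0566
grip_force: 0.0
```

View pics/s3.png

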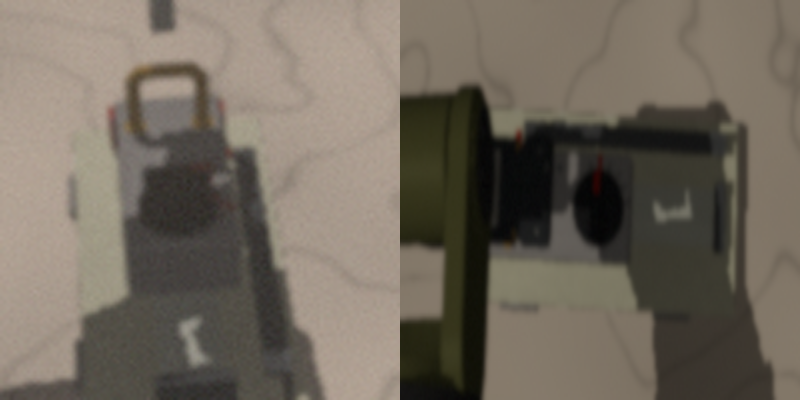

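The pointer is at (598,170) in the top view, in line with the red mark, and the red toe at (519,138) lies past the hasp's end. I descend and grip the shackle.

```bash
python3 -m pendant '[0,-0.005,0.05,0,0,0,0.2, 0,-0.005,0.1,0,0,0,0.2, 0,-0.005,0.14,0,0,0,0.2, 0,-0.005,0.152,0,0,0,0.2, 0,-0.005,0.152,0,0,0,-1, 0,-0.005,0.152,0,0,0,-1, 0,-0.005,0.152,0,0,0,-1, 0,-0.005,0.152,0,0,0,-1, 0,-0.005,0.152,0,0,0,-1, 0,-0.005,0.152,0,0,0,-1, 0,-0.005,0.152,0,0,0,-1, 0,-0.005,0.152,0,0,0,-1]' 35
```

```text
time_s: 14.0
ee_pos: [0.5259, 0.0672, 0.1591]
eef_rot: [3.141, 0.0, 3.13]
force: [-0.3, 2.4, 2.6]
grip_width: 0.0111
grip_force: 35.0
```

The lock may sit about 2 mm back, so I press it home first and then pull up.

```bash
python3 -m pendant '[0,0.004,0,0,0,0,-1, 0,0.006,0,0,0,0,-1, 0,0.006,0,0,0,0,-1]'; python3 -m pendant '[0,0,-0.015,0,0,0,-1, 0,0,-0.03,0,0,0,-1, 0,0,-0.045,0,0,0,-1, 0,0,-0.06,0,0,0,-1, 0,0,-0.07,0,0,0,-1, 0,0,-0.08,0,0,0,-1, 0,0,-0.086,0,0,0,-1, 0,0,-0.086,0,0,0,-1, 0,0,-0.086,0,0,0,-1]'
```

```text
time_s: 14.3
ee_pos: [0.5259, 0.0692, 0.159]
eef_rot: [-3.14, 0.0, 3.13]
force: [0.3, -8.1, 4.0]
grip_width: 0.0109
grip_force: 35.0
time_s: 15.2
ee_pos: [0.5258, 0.0691, 0.2014]
eef_rot: [-3.14, -0.0, 3.13]
force: [1.6, -6.7, -3.5]
grip_width: 0.0111
grip_force: 35.0
```

```bash
python3 -m pendant '[0,0,-0.003,0,0,0,-1, 0,0,-0.006,0,0,0,-1, 0,0,-0.006,0,0,0,-1, 0,0,-0.006,0,0,0,-1]'
python3 - <<'E'
from h import *
c=vision.camera("side");t=vision.camera("top")
a=c["pixels"][80:230,170:290];b=t["pixels"][160:290,120:320]
cv2.imwrite("pics/s4.png",np.hstack([cv2.resize(a,(400,500),interpolation=cv2.INTER_CUBIC),cv2.resize(b,(400,500))])[...,::-1])
E
```

```text
time_s: 15.6
ee_pos: [0.5258, 0.0691, 0.2043]
eef_rot: [-3.14, -0.001, 3.13]
force: [1.7, -7.7, -3.4]
grip_width: 0.0107
grip_force: 35.0
```

View pics/s4.png

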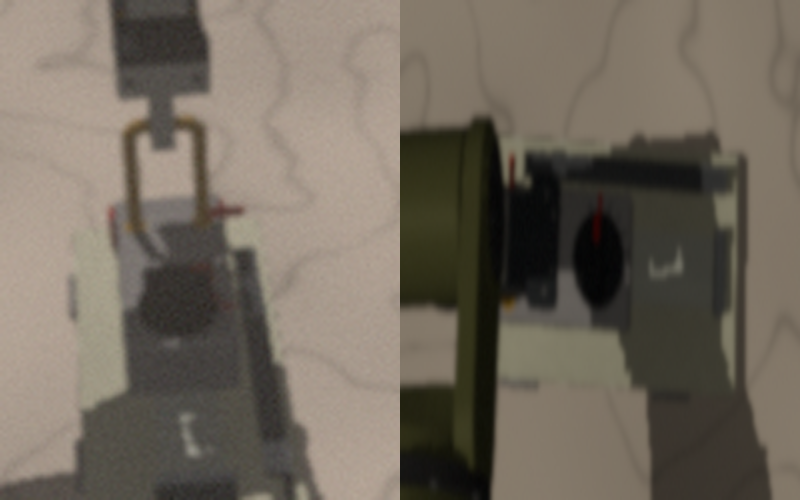

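The side view shows the shackle raised about 45 mm in the fingers, with its bar at (165,125) and the red toe out at (228,210). In the top view the dial pointer is still on the mark at (598,215). I hand in.

```bash
python3 -c "
from station import order
print(order.hand_in())"
```

```text
the job is handed in; nothing more can be done
None
```

I slid the lock home, turned the dial to the red mark, and handed the job in at about 16 s with the shackle gripped and held about 45 mm up; the hand-in gave no verdict, and I didn't re-measure the bystanders at the end.

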